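Feed a bush through the sprung flap of a guarded marking station

ROBOT

A 7-joint arm with a two-finger parallel gripper is mounted at the origin on the work surface; the furniture and walls round the work are solid. World frame = base frame: x ahead of the robot, y to its left, z up, the work surface at z = 0. Lengths are in mm, angles in rad, forces in N, time in s.
With the tool pointing down it reaches from about 400 to 900 mm from the base axis. Payload 5.6 kg.
Tool frame: the origin (TCP) lies midway between the tips of the shut fingers; the grasp point (between the pads) lies 19 mm behind it; z points along the fingers, y is the line along which they close (so a half turn about z gives the same grasp; the last joint's range is limited). The gripper opens to 92 mm and grips with 3 to 60 N. Pads are 20 mm wide; open, the fingers measure 128 mm over their backs; the gripper's body (75 mm by 189 mm) begins 69 mm behind the grasp point.
Start: joints at [-1.29, 0.468, -0.012, 1.603, 0.006, 1.071, -0.056], TCP at [206.853, 616.215, 214.592] pointing down, gripper open.
Joint ranges: [-2.53, 2.53], [-0.31, 2.02], [-1.57, 1.55], [0.28, 2.44], [-1.29, 4.43], [0.15, 1.84], [-2.92, 2.92]. Speed limits (rad/s): [2.57, 2.57, 3.14, 3.14, 3.14, 3.14, 3.14].

INTERFACE

Orientations are given as a rotation vector (axis times angle).
In Python, from cell import robot, grip, kin, viewer gives the robot as it stands. Calls block until the motion is done:
- robot.movep(position, orientation): joint-space move of the TCP to a pose.
- robot.servo_line(position, feed=150, rotation=None): straight line of the TCP; rotation=None keeps the orientation; feed is the mean speed in mm/s.
- robot.goto_joints(angles): joint-space move.
- grip(opening, newtons=None): opening from 0.0 (shut) to 1.0 (fully open); newtons is the grip in N (None keeps the last); returns when the fingers have stopped.
- robot.hold(seconds).
- kin.ik(position, orientation): joint angles nearest the present ones, or None.
- robot.observe(): the state.
- viewer.read_camera(name): name is "side" or "top" or "wrist"; returns the picture (480x640x3 uint8, red, green, blue); there is no depth.
- viewer.camera_info(name): a dict with "camera_matrix" (3x3 intrinsics, pixels), "k1" (the pictures are not rectified: a ray, as slopes to the right and down, at radius r is drawn at 1 + k1 r^2 times it, then the intrinsics apply), "R" (3x3) and "t" (3): a world point X has camera coordinates R X + t. Camera axes: x right, y down, z forward; pixel columns grow to the right and rows downward; lengths in mm; the calibration is good to about 2 mm. A picture is of the moment at which its call begins: read the wrist's pose just before it. camera_info takes no time and is no camera call; for the wrist camera it gives the pose at the moment of the call.
A pose or a line that the arm cannot do raises robot.IKError and nothing moves.
- robot.job_done(): hands the job in; it is judged then, once.
Trained networks look in the newest picture that a camera, given by its name, has taken for a name from the list of things; names that differ only in an ending like _2 or _b are one class to them, and where a whole thing is asked for, a point or a joint stands for the part that bears it (a point fixed in the world has none). Each returns a list of dicts, best first, with "confidence" (0 to 1); they miss things now and then, are a little off and sometimes report something else, mostly with a low value. They report only what shows in the picture. A call takes as long as a camera call.
- viewer.silhouettes(name, camera): "mask" (480x640 bool, what is visible of it).
- viewer.pinpoint(name, camera): "at" ([x, y, z] in mm, in the coordinates of the camera as it stood for that picture, good to about 4 mm: a listed point, or the origin of a listed thing).
The state is a dict: "t": time; "joints": joint angles; "joint_velocities": joint speeds; "joint_torque": joint torques, N m; "tcp_pos": TCP position; "tcp_rot": TCP orientation; "contact_force": force on the tool from outside, world axes, zero at the start; "wrist_torque": the same for the moment, N m; "grip_width": opening from 0.0 (shut) to 1.0 (fully open); "grip_force": force on a finger pad.
Only numpy, scipy, OpenCV 4.12 (cv2) and the standard library are available. Lean on these libraries where they do the work, as an engineer would, in place of code of your own. Each camera call takes 0.05 s, during which the arm holds its last target. There are 200 camera calls.

TASK

Stand the small low bush upright in the loading channel of the marking station, between the push slide and the guard's sprung flap. Then take the slide by its black knob and push the bush in through the flap until you feel it come up firmly against the buffered stop hidden inside (press with about 10 N, never more than 15 N), and draw the slide fully back so that the flap shuts behind the bush. Leave the large bush and the tall pin where they stand.

Things in the scene. Friction and masses are not known exactly. Their poses are not given: they have to be found in the camera images.
- bush_small: The bush to be marked: a plain pale bronze ring-shaped bush, 40 mm outside diameter, 35 mm high, wall about 5 mm, about 0.11 kg (varies). The smaller of the two bushes. Grip it across the outside (its bore is solid to the fingers). Stands upright on the bench at the start. Origin: centre of its underside, z up along its bore.
- bush_large: Bystander: pale bronze bush, 60 mm diameter, 40 mm high, loose, standing on the bench. Origin: centre of its underside. The two bushes and the pin stand in a loose row, 75 mm or more apart (centres), in any order.
- pin_tall: Bystander: solid light steel pin, 30 mm diameter, 75 mm high, loose, standing on the bench. Origin: centre of its underside.
- arbor_press: The bench's tall arbor press, fixed, always in the same place, standing between the loose parts (to its right) and the marking station (to its left). About 0.4 m high. Carry things past it on the robot's side, with the tool in a straight line (not an arc) no farther out than x = 0.36 m.
- marking_station: The marking station, fixed to the bench; place and yaw differ each time. Origin: centre of the underside of its dark base plate (342 x 114 x 12 mm). +x is the feeding direction, from the slide into the guard; z up. On the plate a straight channel runs along x: floor 12 mm above the bench, 44 mm wide between low walls (tops 23 mm above the bench, outer sides 56 mm apart).
- load_spot (a point): Middle of the loading place on the channel floor, 33 mm in front of the guard's front, 12 mm above the bench. With the slide fully back 64 mm of channel are open between its face and the flap, so the 40 mm bush may stand with its centre up to about 10 mm before or after this point. Axes as the station's.
- guard_mouth (a point): On the channel floor (12 mm above the bench) in the middle of the guard's front face, under the flap. Axes as the station's: x points into the guard. Hidden inside and not listed, a stop across the channel is clamped at a different place each time: a bush just touching it has its centre 70 to 94 mm past this point. The stop's face is a rubber buffer, about 6 N per mm, solid after 4.5 mm.
- guard_roof (a point): Middle of the roof of the grey sheet-steel guard, 86 mm above the bench. The guard is 138 mm long (its front 69 mm before this point, along the station's x) and 100 mm wide. On it, 20 mm farther on, stands a round marking head, 45 mm diameter, up to 146 mm above the bench.
- bar_face (a point): Bottom centre of the front face, which pushes the bush, of the push slide. The slide is a steel bar lying in the channel: 130 mm long, 24 mm wide, top 40 mm above the bench (a 42 mm wide foot 6 mm high guides it). x is the feeding direction.
- push_slide (a joint): Travel of the push slide in m: 0 fully back (front face 64 mm short of the guard), growing as it is pushed in, end of travel 0.150. At the start anywhere from 0 to 0.004. It drags with about 1.5 N when moved slowly, plus about 6 N per m/s, and stays where it is left.
- knob_grip (a point): Point on the axis of the slide's black knob at the height to grip it, 61.5 mm above the bench. The knob is an upright cylinder, 26 mm diameter, from 45 to 75 mm above the bench, 113 mm behind the bar's front face. It moves with the slide. The bar below it is narrower than the knob, with its top at 40 mm.
- flap (a joint): Angle of the guard's sprung flap in rad: 0 shut (upright), growing as it swings inward; it cannot swing outward. Aluminium plate 42 mm wide, 47 mm long, hinged at its top, 64 mm above the bench; it presses back on the bush with about 1 to 3 N, rides over the bush, then on the bar, and shuts by itself once nothing is under it. A bush clears it with its centre 65 mm past the guard's front.
- flap_edge (a point): Middle of the flap's lower edge, 17 mm above the bench when shut.

How it is judged (in metres and radians):
On the way, in this order (a step that is already met when the one before it is completed fails the run):
1. the small bush stands upright on the channel floor between the slide and the shut flap (x of bush_small in the frame of load_spot between -0.016 and 0.016 m and y of bush_small in the frame of load_spot between -0.006 and 0.006 m and z of bush_small in the frame of load_spot between -0.003 and 0.003 m and angle between bush_small's own z axis and vertical below 0.1 rad and value of joint flap below 0.1 rad), for 0.2 s.
2. the slide has pushed the bush past the flap and presses it against the hidden stop with more than 4 N (x of bush_small in the frame of guard_mouth above 0.066 m and contact force between push_slide and bush_small above 4 N), for 0.15 s.
At the end, for the whole second after the job is handed in: The small bush stands upright and at rest on the channel floor inside the guard, its centre more than 64 mm past the guard's front; the flap is shut behind it (within 0.06 rad), and the slide is back to within 8 mm of its rear end (x of bush_small in the frame of guard_mouth above 0.064 m and y of bush_small in the frame of guard_mouth between -0.008 and 0.008 m and z of bush_small in the frame of guard_mouth between -0.003 and 0.003 m and angle between bush_small's own z axis and vertical below 0.1 rad and value of joint flap below 0.06 rad and value of joint push_slide below 0.008 m and linear speed of bush_small below 0.01 m/s); the robot touches nothing.
It fails at once if the bar presses on the bush with more than 20 N (contact force between push_slide and bush_small above 20 N).
It fails at once if the large bush is moved more than 20 mm (distance of bush_large from where it was at the start of the episode above 0.02 m).
It fails at once if the tall pin is moved more than 20 mm (distance of pin_tall from where it was at the start of the episode above 0.02 m).
It also fails if it takes over 58 s, if anything falls off the work surface, if the arm or the gripper's body presses on something with over 40 N, if the wrist force passes 120 N, or if a joint passes its speed limit or range.

## Working session

There is one attempt and no reset: what is moved stays moved. The work goes in short steps, each a Python script; the robot and the scene stay as the last script left them, time stands still between calls to the robot, and variables do not carry over. Pictures are saved under pics/ and viewed, at most 10 in all, crops included, and the job is handed in when it is done.

```bash
ls; mkdir -p pics
cat > h.py <<'E'
import numpy as np, cv2
from scipy.spatial.transform import Rotation as Ro
from cell import robot, grip, kin, viewer
def world(name,cam,n=1):
    i=viewer.camera_info(cam); R=np.array(i["R"]); t=np.array(i["t"])
    return [(round(d["confidence"],2),(R.T@(np.array(d["at"])-t)).round(1)) for d in viewer.pinpoint(name,cam)[:n]]
def down(yaw): # tool z down, tool y axis at angle yaw from world y
    return (Ro.from_euler('z',yaw)*Ro.from_rotvec([np.pi,0,0])).as_rotvec()
E
python3 - <<'E'
from h import *
o=robot.observe();print(o["t"],o["tcp_rot"],o["contact_force"],o["grip_width"])
for c in ["top","side"]:
    im=viewer.read_camera(c); cv2.imwrite(f"pics/{c}0.png",im[:,:,::-1])
    for n in ["bush_small","bush_large","pin_tall","marking_station","knob_grip","load_spot","guard_mouth","bar_face"]:
        print(c,n,world(n,c,2))
i=viewer.camera_info("top");print(i)
print(robot.observe()["t"])
a=cv2.imread("pics/top0.png");b=cv2.imread("pics/side0.png")
E
```

```text
pics
0.0 [-5.06522795e-01 -3.10034988e+00  2.75259351e-03] [ 0.70401915 -0.40422555 -0.7520814 ] 0.9978331176515186
top bush_small [(0.67, array([ 411.7, -373.4,   -5.3]))]
top bush_large [(0.63, array([ 391.4, -285.5,    0.4]))]
top pin_tall [(0.61, array([ 407.6, -202.8,   -2.9]))]
top marking_station [(0.77, array([456.8, 301.9,  -2.3]))]
top knob_grip [(0.57, array([482. , 437.9,  61.7]))]
top load_spot [(0.61, array([460.7, 301. ,   7.5]))]
top guard_mouth [(0.97, array([451.5, 263.5,   9.2]))]
top bar_face [(0.76, array([463.2, 333.1,  15.9]))]
side bush_small [(0.66, array([ 403.8, -368.6,   -2.3]))]
side bush_large [(0.7, array([ 395.4, -288.2,    1.4]))]
side pin_tall [(0.87, array([ 4.072e+02, -1.990e+02, -1.000e-01]))]
side marking_station [(0.61, array([459.1, 305. ,  -4.4]))]
side knob_grip [(0.73, array([480.6, 444.1,  63.7]))]
side load_spot [(0.73, array([458.2, 299.9,  12.5]))]
side guard_mouth []
side bar_face [(0.9, array([463.4, 329.1,  11.4])), (0.4, array([ 402.5, -198.2,    3.2]))]
{'camera_matrix': array([[466.74794344,   0.        , 323.51905811],
       [  0.        , 466.74794344, 241.192447  ],
       [  0.        ,   0.        ,   1.        ]]), 'k1': -0.03814810364913151, 'R': array([[ 0.02274493, -0.99972164, -0.00627042],
       [-0.98263377, -0.02119994, -0.18434054],
       [ 0.18415629,  0.01035434, -0.98284243]]), 't': array([  48.01913772,  440.34513304, 1056.64573632])}
0.9
```

View pics/top0.png

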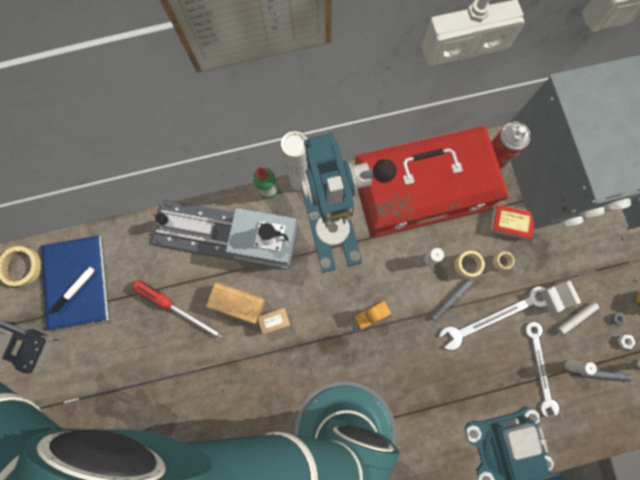

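Run:
```python
from h import *
for p,y in [((405,-371,150),0),((405,-371,19),0),((360,-371,200),0),((360,0,200),0),((360,300,200),0),((460,300,40),.2)]:
    for yy in (y,y+np.pi/2,y-np.pi/2,y+np.pi): 
        q=kin.ik(p,down(yy)); print(p,round(yy,2),None if q is None else np.round(q,2))
```

```text
(405, -371, 150) 0 [-0.12  0.59  1.08  1.96 -0.63  0.98 -0.31]
(405, -371, 150) 1.57 [ 0.05  0.47  0.82  1.95 -0.43  0.91  1.08]
(405, -371, 150) -1.57 [-0.24  0.79  1.35  1.96 -0.87  1.14 -1.67]
(405, -371, 150) 3.14 [-0.1   0.56  1.04  1.96 -0.59  0.97  2.8 ]
(405, -371, 19) 0 [ 0.15  0.68  0.69  2.01 -0.68  0.7  -0.29]
(405, -371, 19) 1.57 [ 0.33  0.62  0.45  1.99 -0.44  0.62  1.07]
(405, -371, 19) -1.57 [-0.2   1.14  1.33  2.02 -1.26  1.19 -1.43]
(405, -371, 19) 3.14 [ 0.29  0.63  0.5   2.   -0.49  0.64  2.68]
(360, -371, 200) 0 [-0.15  0.43  1.13  1.99 -0.46  1.01 -0.37]
(360, -371, 200) 1.57 [-0.15  0.43  1.13  1.99 -0.46  1.01  1.2 ]
(360, -371, 200) -1.57 [-0.26  0.59  1.36  1.99 -0.66  1.11 -1.75]
(360, -371, 200) 3.14 [-0.1   0.39  1.05  1.99 -0.41  0.99  2.72]
(360, 0, 200) 0 [-0.86 -0.08  0.75  2.3   0.07  0.9  -1.72]
(360, 0, 200) 1.57 [-0.69 -0.06  0.6   2.3   0.04  0.89 -0.13]
(360, 0, 200) -1.57 None
(360, 0, 200) 3.14 [-0.56 -0.05  0.47  2.29  0.03  0.89  1.45]
(360, 300, 200) 0 [-1.31  0.19  0.62  2.08 -0.14  0.91 -2.19]
(360, 300, 200) 1.57 [-1.07  0.17  0.34  2.07 -0.07  0.91 -0.69]
(360, 300, 200) -1.57 [-0.56  0.19 -0.24  2.03  0.06  0.92  2.32]
(360, 300, 200) 3.14 [-0.81  0.18  0.04  2.05 -0.01  0.91  0.81]
(460, 300, 40) 0.2 [-1.03  0.59  0.51  1.99 -0.45  0.67 -1.61]
(460, 300, 40) 1.77 [-0.85  0.55  0.27  1.98 -0.23  0.64 -0.23]
(460, 300, 40) -1.37 [-0.38  0.57 -0.33  1.95  0.29  0.66  2.45]
(460, 300, 40) 3.34 [-0.63  0.54 -0.01  1.97  0.01  0.63  1.12]
```

Run:
```python
from h import *
robot.movep((340,320,330),down(1.40))
o=robot.observe();print(o["t"],o["tcp_pos"],o["contact_force"])
i=viewer.camera_info("wrist"); C=-i["R"].T@i["t"]; print(C,i["R"]); np.savez("cam1.npz",**{k:np.array(v) for k,v in i.items()})
im=viewer.read_camera("wrist"); cv2.imwrite("pics/w1.png",im[:,:,::-1])
for n in ["knob_grip","load_spot","guard_mouth","bar_face","guard_roof","marking_station"]: print(n,world(n,"wrist"))
print(robot.observe()["t"])
```

```text
2.2 [339.49879136 320.95703018 329.81376696] [-0.06048085  0.36260243  0.24693179]
[351.39320362 397.7146311  499.45087244] [[ 9.85878595e-01 -1.67461400e-01  2.72654050e-04]
 [-1.60919145e-01 -9.46909875e-01  2.78328435e-01]
 [-4.63510908e-02 -2.74441922e-01 -9.60485923e-01]]
knob_grip [(0.75, array([477.7, 441.3,  60.4]))]
load_spot [(0.86, array([452.6, 295.7,  13.8]))]
guard_mouth [(0.65, array([450.1, 267.6,  14. ]))]
bar_face []
guard_roof [(0.74, array([437.9, 198.2,  91.9]))]
marking_station [(0.98, array([ 4.568e+02,  2.967e+02, -2.000e-01]))]
2.55
```

View pics/w1.png

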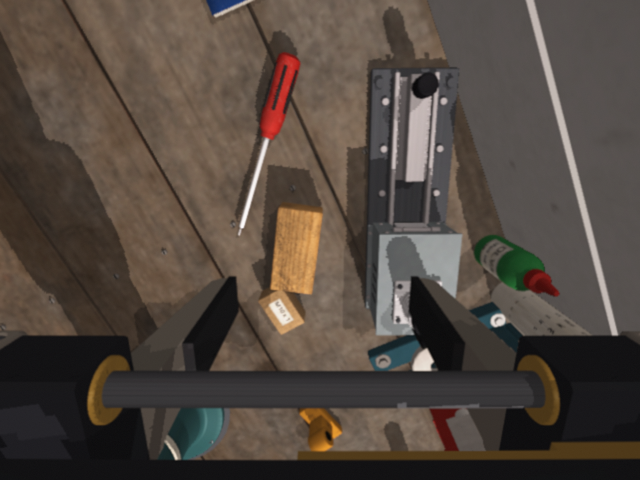

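Run:
```python
import cv2
a=cv2.imread("pics/w1.png")[60:250,355:475]; cv2.imwrite("pics/w1c.png",cv2.resize(a,None,fx=3,fy=3,interpolation=cv2.INTER_CUBIC))
```

```text
(no output)
```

View pics/w1c.png

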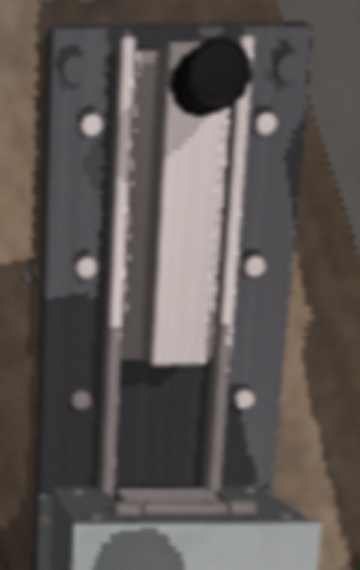

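```bash
cat >> h.py <<'E'
def ray(px,i,z):
    K=i["camera_matrix"]; p=cv2.undistortPoints(np.array(px,float).reshape(-1,1,2),K,np.array([float(i["k1"]),0,0,0])).reshape(-1,2)
    d=np.c_[p,np.ones(len(p))]@i["R"]; C=-i["R"].T@i["t"]
    return C+d*((z-C[2])/d[:,2])[:,None]
E
python3 - <<'E'
from h import *
i=dict(np.load("cam1.npz"))
def L(n,pts,z,off):
    w=ray(np.array(pts)/3+[355,60],i,z)[:,:2]; d=w[1]-w[0]; d/=np.linalg.norm(d)
    nrm=np.array([-d[1],d[0]]) # left of feed dir
    c=w-nrm*off; print(n,np.degrees(np.arctan2(d[1],d[0])).round(2),c.round(1).tolist(), 'x at y=300:',(c[0,0]+d[0]/d[1]*(300-c[0,1])).round(1))
L("Rwall outer",[(254,40),(222,490)],23,28)
L("Lwall inner",[(134,40),(115,490)],23,-22)
L("plate right",[(309,30),(272,480)],12,57)
L("plate left",[(50,30),(38,480)],0,-57)
print(ray(np.array([(52,27),(310,25)])/3+[355,60],i,12))
o=robot.movep((447,268,240),down(1.40))
ii=viewer.camera_info("wrist"); np.savez("cam2.npz",**{k:np.array(v) for k,v in ii.items()})
im=viewer.read_camera("wrist"); cv2.imwrite("pics/w2.png",im[:,:,::-1]); print(robot.observe()["t"])
for n in ["knob_grip","load_spot","guard_mouth","bar_face"]: print(n,world(n,"wrist"))
print(robot.observe()["t"],robot.observe()["tcp_pos"])
cv2.imwrite("pics/w2c.png",cv2.resize(im[:300,200:600,::-1],None,fx=2,fy=2,interpolation=cv2.INTER_CUBIC))
E
```

```text
Rwall outer -98.8 [[482.0, 458.1], [452.4, 266.9]] x at y=300: 457.6
Lwall inner -98.81 [[481.8, 458.8], [452.2, 267.6]] x at y=300: 457.2
plate right -98.68 [[480.6, 463.8], [450.8, 269.0]] x at y=300: 455.6
plate left -99.11 [[485.7, 466.4], [453.8, 267.2]] x at y=300: 459.0
[[428.55953648 474.58218016  12.        ]
 [537.46874829 457.06273894  12.        ]]
3.25
knob_grip [(0.64, array([476.9, 443.2,  60.3]))]
load_spot [(0.95, array([453.4, 301.3,  14.1]))]
guard_mouth [(0.93, array([449.7, 268.8,  15. ]))]
bar_face [(0.91, array([462.7, 329.5,   9.2]))]
3.45 [446.466377   269.39502749 241.07093673]
```

View pics/w2c.png

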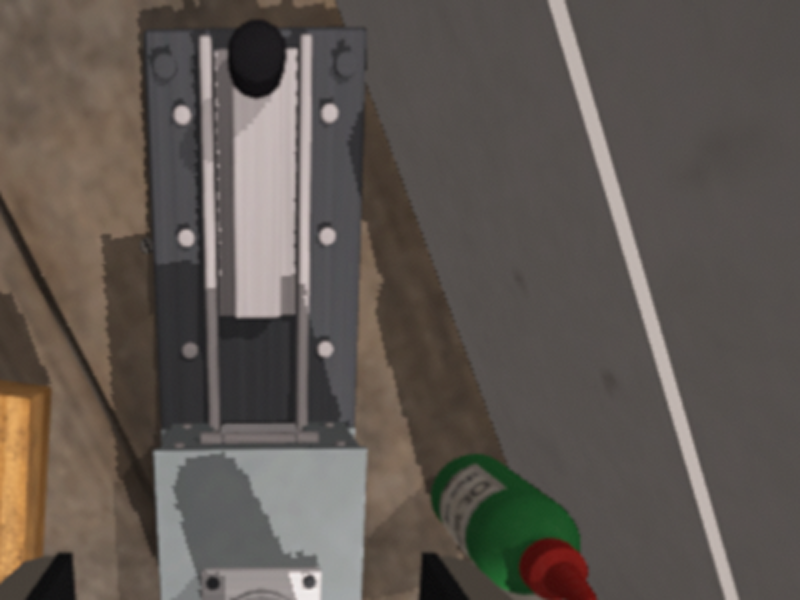

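Run:
```python
from h import *
i=dict(np.load("cam2.npz"))
W=lambda p,z: ray(np.array(p)/2+[200,0],i,z)[:,:2]
o=W([(198,36),(312,36),(210,425),(306,425)],23); n=W([(212,36),(300,36),(219,425),(296,425)],23)
for a in (o,n):
    m=(a[::2]+a[1::2])/2; d=m[1]-m[0]; print(m.round(1).tolist(),np.degrees(np.arctan2(d[1],d[0])).round(2),np.linalg.norm(a[::2]-a[1::2],axis=1).round(1),'x@300',(m[0,0]+d[0]/d[1]*(300-m[0,1])).round(1))
print("rear",W([(146,31),(366,28)],12).mean(0),"roof front",W([(155,450),(366,450)],86).mean(0),"bar front",W([(233,317),(281,317)],40).mean(0), "knob top",W([(257,44)],75))
```

```text
[[482.5, 459.5], [451.9, 267.7]] -99.05 [56.  54.5] x@300 457.0
[[482.9, 459.4], [451.6, 267.7]] -99.28 [43.2 43.7] x@300 456.9
rear [484.08136679 465.51971801] roof front [452.16163123 268.10316603] bar front [461.08065103 327.46878372] knob top [[479.5865399 441.0628818]]
```

Run:
```python
from h import *
robot.servo_line((345,269,240),feed=250)
robot.servo_line((345,-330,240),feed=400)
robot.servo_line((385,-410,220),feed=200)
ii=viewer.camera_info("wrist"); np.savez("cam3.npz",**{k:np.array(v) for k,v in ii.items()})
im=viewer.read_camera("wrist"); cv2.imwrite("pics/w3.png",im[:,:,::-1])
for n in ["bush_small","bush_large"]: print(n,world(n,"wrist",2))
s=viewer.silhouettes("bush_small","wrist")
if s:
    m=s[0]["mask"].astype(np.uint8); c=max(cv2.findContours(m,0,1)[0],key=cv2.contourArea); print(s[0]["confidence"],cv2.fitEllipse(c),cv2.boundingRect(c))
print(robot.observe()["t"],robot.observe()["tcp_pos"])
```

```text
bush_small [(0.72, array([ 402.7, -373.3,   -3.8]))]
bush_large []
0.95 ((335.5988464355469, 179.07470703125), (34.95470428466797, 37.30126190185547), 167.26889038085938) (318, 159, 38, 41)
9.8167 [ 385.08796715 -408.95897319  220.39654853]
```

View pics/w3.png

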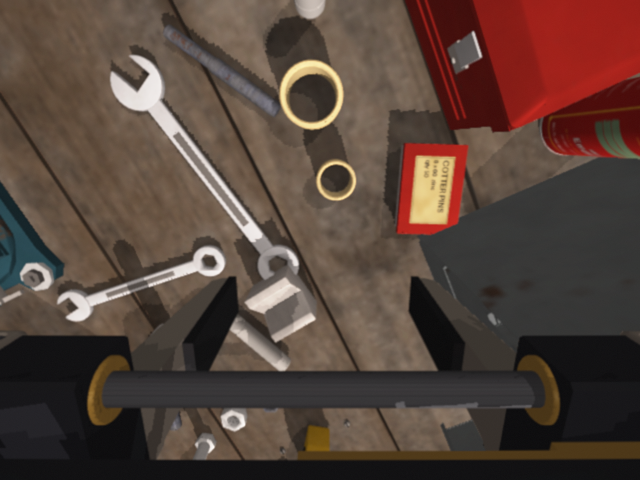

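Run:
```python
from h import *
i=dict(np.load("cam3.npz"))
print("bush",ray([(335.6,179),(336,180)],i,35),"large",ray([(312,94)],i,40))
print("cabinet corner",ray([(428,242)],i,0),"toolbox near edge z0/150",ray([(505,130),(408,0)],i,0),ray([(505,130),(408,0)],i,150),"tin z30",ray([(403,145),(398,234)],i,30))
```

```text
bush [[ 402.29926405 -371.47423266   35.        ]
 [ 402.53695007 -372.53302351   35.        ]] large [[ 393.15085335 -289.43198356   40.        ]]
cabinet corner [[ 497.71530855 -465.74069653    0.        ]] toolbox near edge z0/150 [[ 590.27111035 -354.81976358    0.        ]
 [ 500.44810231 -216.43670841    0.        ]] [[ 515.62270221 -346.44361988  150.        ]
 [ 460.39600042 -261.36030005  150.        ]] tin z30 [[ 474.20956919 -350.28305608   30.        ]
 [ 458.9569611  -441.08627179   30.        ]]
```

Run:
```python
from h import *
grip(0.68,25)
robot.servo_line((402.5,-372,120),feed=200,rotation=down(1.414))
robot.servo_line((402.5,-372,15),feed=120)
o=robot.observe(); print(o["t"],o["tcp_pos"],o["contact_force"])
z0=o["tcp_pos"][2]
grip(0.2,25)
o=robot.observe(); print(o["t"],o["grip_width"]*92,o["grip_force"],o["contact_force"])
robot.servo_line((402.5,-372,120),feed=200)
robot.servo_line((350,-330,190),feed=250)
o=robot.observe(); print(o["t"],o["grip_width"]*92,o["grip_force"],o["contact_force"],z0)
```

```text
12.1333 [ 402.81082591 -372.50004802   15.57314544] [-0.54910136 -0.71248755  0.49171201]
12.6083 39.26610299553106 25.000884532928467 [0.07451635 0.19901542 4.07756358]
13.825 39.106738623114616 24.999747276306152 [ 0.7547874   0.26254294 -1.07317836] 15.573145438951848
```

Run:
```python
from h import *
robot.servo_line((345,-330,200),feed=250)
robot.servo_line((345,299.5,200),feed=400)
robot.servo_line((456.9,299.5,120),feed=250)
robot.servo_line((456.9,299.5,50),feed=120)
robot.hold(0.2); o0=robot.observe(); print(o0["t"],o0["tcp_pos"],o0["contact_force"])
for z in (42,38,35,32,30,28.5,27.5):
    robot.servo_line((456.9,299.5,z),feed=25); o=robot.observe(); f=o["contact_force"]-o0["contact_force"]; print(z,o["tcp_pos"].round(1),f.round(1))
    if f[2]>6 or np.linalg.norm(f)>10: break
print(o["t"])
im=viewer.read_camera("wrist"); cv2.imwrite("pics/w4.png",im[:,:,::-1])
```

```text
22.7667 [457.36441377 299.91080479  50.82865104] [-0.86154796 -0.00402451 -1.74434408]
42 [456.8 299.3  41.8] [ 0.8 -0.2  0.9]
38 [456.8 299.4  37.8] [ 1.2 -0.3  0.9]
35 [456.8 299.4  34.8] [0.6 0.1 0.8]
32 [456.8 299.4  31.8] [ 0.3 -0.   1. ]
30 [456.8 299.5  29.9] [0.2 0.1 1. ]
28.5 [456.8 299.5  28.4] [ 0.3 -0.5  0.7]
27.5 [456.9 299.5  27.5] [0.8 1.2 0.2]
24.825
```

View pics/w4.png

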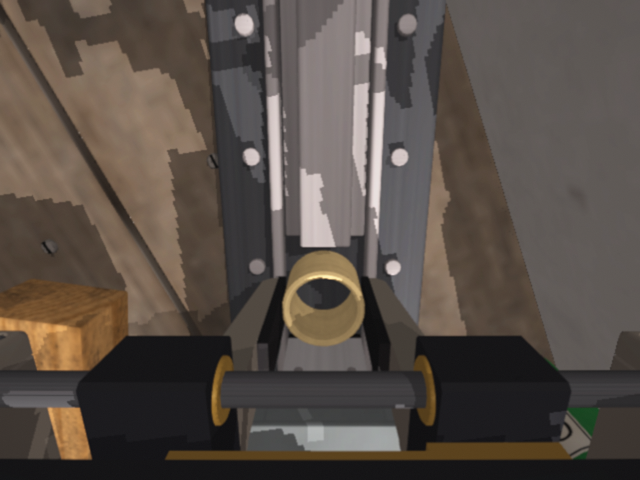

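Run:
```python
from h import *
o0=robot.observe()["contact_force"]
for z in (27,26.5,26,25.5):
    robot.servo_line((456.9,299.5,z),feed=25); o=robot.observe(); f=o["contact_force"]-o0; print(z,f.round(1))
    if f[2]>2: break
grip(0.62); robot.hold(0.3)
o=robot.observe(); print(o["tcp_pos"],o["contact_force"],o["grip_width"]*92)
robot.servo_line((456.9,299.5,110),feed=150)
ii=viewer.camera_info("wrist"); np.savez("cam5.npz",**{k:np.array(v) for k,v in ii.items()})
im=viewer.read_camera("wrist"); cv2.imwrite("pics/w5.png",im[:,:,::-1]); print(world("bush_small","wrist"),world("knob_grip","wrist"))
s=viewer.silhouettes("bush_small","wrist")
if s: c=max(cv2.findContours(s[0]["mask"].astype(np.uint8),0,1)[0],key=cv2.contourArea); print(cv2.fitEllipse(c)[0],cv2.boundingRect(c))
print(robot.observe()["t"])
```

```text
27 [-0.1 -1.8  5.9]
[456.91555132 299.503416    27.01139079] [ 0.17179525  1.01487148 -0.39621161] 56.957537756938194
[(0.8, array([455.5, 297. ,   9.2]))] []
(324.1363830566406, 250.36180114746094) (297, 219, 56, 62)
26.775
```

View pics/w5.png

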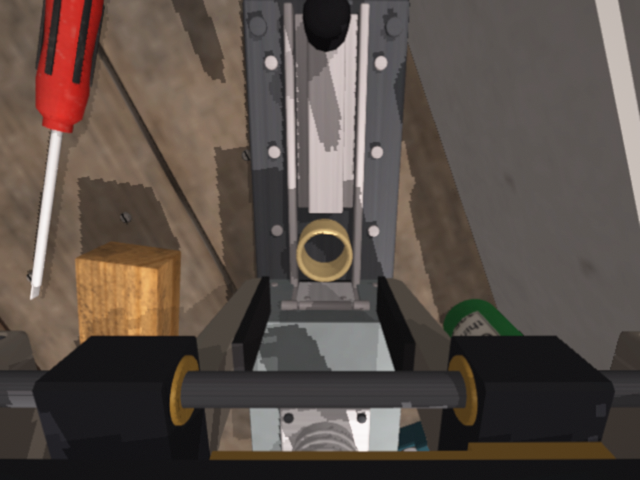

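Run:
```python
from h import *
i=dict(np.load("cam5.npz")); print("knob top",ray([(326,20)],i,75),"bush",ray([(324,248)],i,47))
P=np.array([479.2,440.])
robot.servo_line((*P,110),feed=200); robot.servo_line((*P,46),feed=100)
robot.hold(0.2); o=robot.observe(); print(o["t"],o["tcp_pos"],o["contact_force"])
grip(0.1,50); robot.hold(0.2); o=robot.observe(); print(o["t"],o["tcp_pos"],o["contact_force"],o["grip_width"]*92)
```

```text
knob top [[478.20252068 435.6983385   75.        ]] bush [[456.68128457 304.93240354  47.        ]]
28.625 [479.55362603 440.41037522  46.76078081] [-0.40727024  0.27205634 -0.51978089]
29.4083 [480.18427341 439.82013351  46.10079622] [ 4.53188411  0.07502149 -1.88967725] 25.143260194552685
```

Run:
```python
from h import *
d=np.array([np.cos(np.radians(-99.05)),np.sin(np.radians(-99.05))]); S=np.array([479.9,439.8])
def go(D,feed):
    robot.servo_line((*(S+D*d),46),feed=feed); o=robot.observe(); f=np.array(o["contact_force"]); return o,-f[:2]@d,f
L=[]
for D,v in ((20,60),(50,45),(80,45),(100,45)):
    o,p,f=go(D,v); print(D,round(o["t"],2),round(p,1),f.round(1),((o["tcp_pos"][:2]-S)@d).round(1))
    if p>10 or abs(f[0])>15: raise SystemExit("stop")
base=[]
while D<142:
    D+=1; o,p,f=go(D,12); L.append(round(p,1))
    if len(base)>=3 and p>np.median(base[-6:])+3.5 : break
    base.append(p)
b=np.median(base[-6:]); print("contact",D,L,round(b,1))
while p<10.5 and D<145:
    D+=0.4; o,p,f=go(D,8); robot.hold(0.05); p=-np.array(robot.observe()["contact_force"])[:2]@d; print(round(D,1),round(p,1),end="; ")
robot.hold(0.4); o=robot.observe(); print("final",-np.array(o["contact_force"])[:2]@d,o["contact_force"],o["tcp_pos"],(o["tcp_pos"][:2]-S)@d,o["t"],o["grip_width"]*92)
```

```text
20 29.89 -1.0 [ 2.7 -1.5  0.2] 20.7
50 30.71 4.0 [ 5.4  3.2 -4.7] 47.8
80 31.52 2.4 [ 5.1  1.6 -3.1] 78.6
100 32.12 1.4 [ 4.4  0.7 -3.6] 99.1
contact 125 [np.float64(2.8), np.float64(3.9), np.float64(3.8), np.float64(3.5), np.float64(2.6), np.float64(1.9), np.float64(2.2), np.float64(3.2), np.float64(1.8), np.float64(2.4), np.float64(1.7), np.float64(2.5), np.float64(3.0), np.float64(2.1), np.float64(1.8), np.float64(3.0), np.float64(2.6), np.float64(1.8), np.float64(2.0), np.float64(2.6), np.float64(2.7), np.float64(2.5), np.float64(4.2), np.float64(5.3), np.float64(6.9)] 2.7
125.4 8.3; 125.8 7.9; 126.2 9.7; 126.6 9.4; 127.0 10.2; 127.4 12.6; final 11.410096103395107 [  8.23871479  10.24167049 -10.64023165] [460.74505505 318.70157308  46.20688335] 122.60392952468523 40.5667 25.180672732973594
```

Run:
```python
from h import *
d=np.array([np.cos(np.radians(-99.05)),np.sin(np.radians(-99.05))]); S=np.array([479.9,439.8])
def go(D,feed):
    robot.servo_line((*(S+D*d),46),feed=feed); o=robot.observe(); f=np.array(o["contact_force"]); return o,-f[:2]@d,f
for D,v in ((110,30),(60,60),(5,60),(0,20)):
    o,p,f=go(D,v); print(D,round(o["t"],2),round(p,1),f.round(1))
while D>-7 and p>-8:
    D-=1; o,p,f=go(D,15); print(D,round(p,1),((o["tcp_pos"][:2]-S)@d).round(1),end="; ")
o,p,f=go(D+.7,15)
grip(0.6); robot.hold(0.2); o=robot.observe(); print(o["t"],o["tcp_pos"],o["contact_force"])
q=o["tcp_pos"][:2]
robot.servo_line((*q,120),feed=120); robot.servo_line((447,268,240),feed=200)
viewer.read_camera("wrist"); im=viewer.read_camera("wrist"); cv2.imwrite("pics/w6.png",cv2.resize(im[:300,200:600,::-1],None,fx=2,fy=2))
print(world("knob_grip","wrist"),world("bar_face","wrist"),world("bush_small","wrist"),world("flap_edge","wrist"),robot.observe()["t"])
```

```text
110 41.3 -1.1 [ 3.3 -1.6 -0.6]
60 42.28 1.3 [ 5.8  0.4 -1.9]
5 43.35 -0.6 [ 5.6 -1.5 -1.4]
0 43.75 0.8 [ 5.   0.1 -0.5]
-1 -0.6 -1.9; -2 -1.3 -2.8; -3 -2.5 -3.2; -4 -4.4 -3.3; -5 -6.6 -3.3; -6 -8.3 -3.3; 46.3083 [480.72418902 445.05933759  46.01396183] [ 0.02421338 -0.27876304 -0.06988411]
[(0.93, array([475. , 442.7,  59.1]))] [(0.66, array([462.3, 329.2,   9.6]))] [] [(0.71, array([450.6, 266.8,  11.7]))] 48.6083
```

View pics/w6.png

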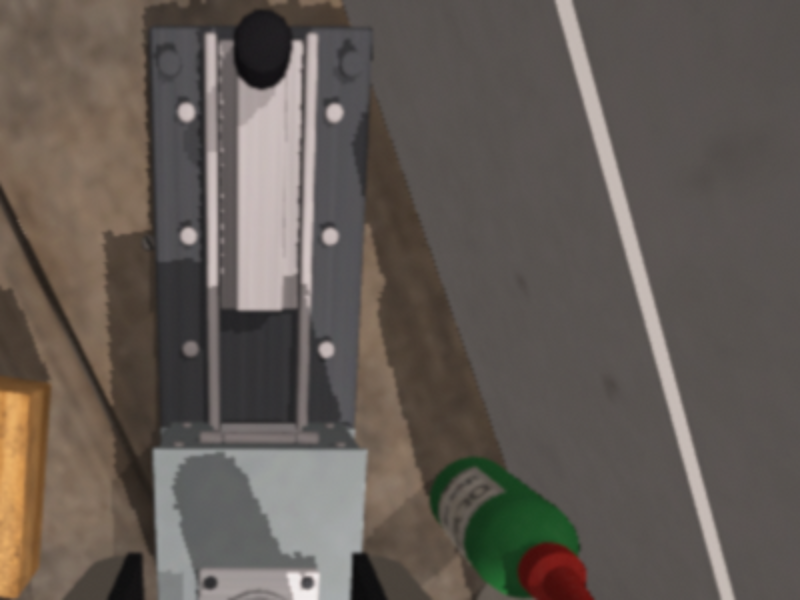

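The picture shows the slide fully back, with its front edge at row 310 (317 before the push). The channel is empty and the flap is shut at row 430, so the bush is inside the guard. Handing in.

```bash
python3 -c "
from h import *
print(robot.job_done())"
```

```text
the job is handed in; nothing more can be done
None
```

The small bush was loaded, pushed in through the flap and pressed against the hidden stop with about 10 N; the slide is fully back, the flap looks shut in the last picture, and the job is handed in (no verdict came back).

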